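Slide the fixture block back into its colour-marked clip bay

TASK

Two blue-tagged aluminium fixture blocks lie on the bench: slide the sound one into its own bay, the one with the blue label, and push it home until both brass clips have snapped shut behind it. The depth of each bay's clips is set by hand and differs, so go by feel and push gently, never with more than 40 N. Leave the block with the broken-out corner, the stored yellow block and the tool holder where they are.

Things in the scene. Friction and masses are not known exactly. Their poses are not given: they have to be found in the camera images.
- block: the sound fixture block: aluminium, 90 x 90 mm, 45 mm high, corners rounded 5 mm, about 0.75 kg, a square blue tag (44 mm) on top; too wide to grasp, it is slid flat on the bench. Origin: centre of its underside; z up, x and y normal to its sides. It starts left or right in front of the row of bays, its x axis within 0.35 rad of the bay's; either x end may go in first
- chipped: the scrap block: as the sound one, but a 34 x 34 mm square is broken out of its +x +y corner over the full height, and its blue tag is smaller (30 mm); it lies in front of the other end of the row. Origin: centre of the underside of the whole 90 mm square
- stored: a block like the sound one with a yellow tag, held by the clips of the yellow bay. Origin: centre of its underside
- holder: steel tool holder standing on its flange, taper up, 62 mm across, 102 mm high, beside the row of bays. Origin: centre of its underside
- bay_blue: the block's own bay, in a row of three alike (130 mm apart, any order). A straight lane along the bay's x axis, fixed to the bench, no floor, open at -x: 93 mm wide between grey walls 20 mm high from x = -0.014 to 0.074, flared lead-in from x = -0.031, rear bar at x = 0.09. Origin: on the bench in mid-lane, where the block's origin rests when clipped in, give or take the clips' setting (16 mm)
- label_blue (a point): top centre of the bay's blue label, a bar 28 x 118 mm, 22 mm high, behind the lane
- mouth_blue (a point): mid-lane point on the bench between the pivots of the two brass clips, x = -0.078 in the bay. Clips and buffer share a carriage set anywhere within 16 mm either way along x (not measured). Pivots at y = +-55.5 mm; the arms slope inwards to tips 30 mm further in at y = +-36.5 mm. They stand 4 to 21 mm high: a tool pushing the block above 23 mm passes over them
- end_blue (a point): mid-lane point on the bench at x = 0.039 in the bay: face of the sprung rubber buffer at rest, plus the same setting (16 mm either way). The block meets it 6 mm before its resting place (2 to 7 N), and it is solid 6 mm past it. Sliding takes 4 to 8 N, spreading the clips 8 to 20 N; they snap shut behind the block 1 to 3 mm past its resting place; on release the buffer may push it back onto them
- bay_yellow: the yellow-labelled bay, holding the yellow block; built as bay_blue
- bay_green: the green-labelled bay, empty; built as bay_blue; not for this block
- clip_blue_left (a joint): the blue bay's clip on its +y side: 0 = shut (at rest), grows as it is spread outwards, about 0.3 rad while the block slides past
- clip_blue_right (a joint): the blue bay's clip on its -y side: 0 = shut, about 0.3 rad while the block slides past

How it is judged:
By the outcome, as a careful person would: the job done as asked, in the order asked, and still so for the second after the job is handed in, with the robot touching nothing.
It also fails if it takes over 51 s, if anything falls off the work surface, if the arm or the gripper's body presses on something with over 40 N, if the wrist force passes 120 N, or if a joint passes its speed limit or range.

ROBOT

A 7-joint arm with a two-finger parallel gripper is mounted at the origin on the work surface. World frame = base frame: x ahead of the robot, y to its left, z up, the work surface at z = 0. Lengths are in m, angles in rad, forces in N, time in s.
With the tool pointing down it reaches from about 0.35 to 0.9 m from the base axis. Payload 7.2 kg.
Tool frame: the origin (TCP) lies midway between the tips of the shut fingers; the grasp point (between the pads) lies r.tcp_to_grasp behind it (r.tcp_to_grasp is the distance from the TCP to the grasp point, in m); z points along the fingers, y is the line along which they close (so a half turn about z gives the same grasp; the last joint's range is limited). The gripper opens to 88 mm and grips with 3 to 60 N. Pads are 20 mm wide; open, the fingers measure 115 mm over their backs; the gripper's body (75 mm by 178 mm) begins 61 mm behind the grasp point.
Start: joints at [-1.356, 0.411, -0.013, 1.596, 0.006, 1.134, -0.082], TCP at [0.174, 0.6, 0.223] pointing down, gripper open.
Joint ranges: [-2.95, 2.95], [-0.29, 1.99], [-1.47, 1.44], [0.14, 2.54], [-1.03, 4.17], [0.13, 1.85], [-2.86, 2.86]. Speed limits (rad/s): [2.39, 2.39, 3.01, 3.01, 3.14, 3.14, 3.14].

INTERFACE

Orientations are given as a unit quaternion [w, x, y, z].
In Python, from cell import readout, viewer, r gives the robot as it stands.
- The arm moves only by the tool arm_command, never from a script. Its argument "rows" is a list of rows, each a list of 7 numbers: the turn, a rotation vector about the tool's x, y, z in degrees, then the shift along the tool's x, y, z in cm, then the opening, from 0 (shut) to 1 (fully open). In form: [[ax, ay, az, tx, ty, tz, fingers], ...]. A call has 1 to 20 rows; each row shifts and turns the commanded pose from where the row before left it, along the tool's axes as they then stand; what a row does not reach is not made up. A row lasts 1/12 s, in which the tool goes at most 41.7 mm and 7.16 degrees, less where a joint would pass 70% of its speed; a pose out of reach is approached as far as the arm can. A call is refused whole if a number of a shift passes 4.17 or a number of a turn 7.16, either way. A call with a gripper value outside its range is refused whole. The fingers move at their own pace and stop on an object; "force" is the grip in N (left out, the last holds). Time passes only in rows, so rows that do not move let the fingers close. It gives the time, the measured TCP pose, the force, the opening and the grip force at its end, in the units of the state.
- readout.state(): the state, without advancing time (a new reading comes with each control period).
- viewer.get_image(name): name is "side" or "top" or "wrist"; returns a dict with "color" (384x512x3 uint8, blue, green, red), "fx", "fy", "cx", "cy" (pixels), "rvec" (rotation vector, rad) and "tvec" (3), from world to camera coordinates, as OpenCV has them; the wrist camera has in their place "hand_eye" (4x4, takes a point from camera to tool coordinates, whose origin is the TCP and whose axes are the flange's). Camera axes: x right, y down, z forward; pixel columns grow to the right and rows downward; lengths in m; the calibration is good to about 2 mm. The wrist camera is an equidistant fisheye: a pixel r from the principal point sees the ray r / f radians off the axis. A picture is of the moment at which its call begins: read the wrist's pose just before it. There is no depth.
- r.hand_in(): hands the job in; it is judged then, once.
The state is a dict: "clock": time; "qpos": joint angles; "dq": joint speeds; "effort": joint torques, N m; "tcp_pos": TCP position; "tcp_rot": TCP orientation; "force": force on the tool from outside, world axes, zero at the start; "ft_torque": the same for the moment, N m; "opening": opening from 0.0 (shut) to 1.0 (fully open); "finger_force": force on a finger pad.
Only numpy, scipy, OpenCV 4.12 (cv2) and the standard library are available. Lean on these libraries where they do the work, as an engineer would, in place of code of your own. Each camera call takes 0.05 s, during which the arm holds its last target. There are 200 camera calls.

## Working session

There is one attempt and no reset: what is moved stays moved. The work goes in short steps, Python scripts to look and compute and a tool call to move; the robot and the scene stay as the last step left them, time stands still between calls to the robot, and variables do not carry over. Pictures are saved under pics/ and viewed, at most 10 in all, crops included, and the job is handed in when it is done.

Besides the shell and the picture viewer there is one more tool, called after "Emit:" by a JSON object that holds its "op" and its "data", one argument or row to a line. arm_command: Moves the arm, as the interface text tells. Its arguments: {"type":"object","properties":{"rows":{"type":"array"},"force":{"type":"number"}},"required":["rows"]}

```bash
mkdir -p pics; ls; python3 - <<'E'
from cell import readout, viewer, r
import cv2,numpy as np
s=readout.state();print({k:np.round(v,4) for k,v in s.items()}, r.tcp_to_grasp)
for n in("top","side"):
    d=viewer.get_image(n);cv2.imwrite(f"pics/{n}0.png",d["color"])
    print(n,{k:np.round(d[k],4) for k in d if k!="color"})
E
```

```text
pics
{'clock': np.float64(0.0), 'qpos': array([-1.3562,  0.4119, -0.0127,  1.597 ,  0.0056,  1.1343, -0.0822]), 'dq': array([ 0.0008, -0.0019,  0.0013, -0.0004,  0.0006, -0.0017,  0.0002]), 'effort': array([-1.00000e-04, -5.87956e+01,  6.41800e-01, -2.91072e+01,
       -5.39000e-02,  1.87000e-02,  1.00000e-04]), 'tcp_pos': array([0.1743, 0.5997, 0.2218]), 'tcp_rot': array([-1.000e-04,  1.409e-01,  9.900e-01, -8.000e-04]), 'force': array([0.821 , 0.3306, 0.6846]), 'ft_torque': array([-0.0076,  0.0227,  0.0173]), 'finger_force': np.float64(0.0), 'opening': np.float64(0.9973)} 0.0187
top {'fx': np.float64(353.0166), 'fy': np.float64(353.0166), 'cx': np.float64(246.8037), 'cy': np.float64(193.4454), 'rvec': array([ 2.2127, -2.1738,  0.1203]), 'tvec': array([-0.0614,  0.6425,  0.8965])}
side {'fx': np.float64(412.1461), 'fy': np.float64(412.1461), 'cx': np.float64(256.9001), 'cy': np.float64(187.1609), 'rvec': array([ 2.1539, -0.0199,  0.0422]), 'tvec': array([-0.6546,  0.0405,  0.9559])}
```

View pics/top0.png

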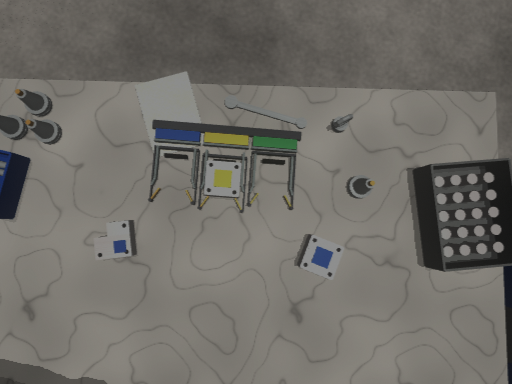

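View pics/side0.png

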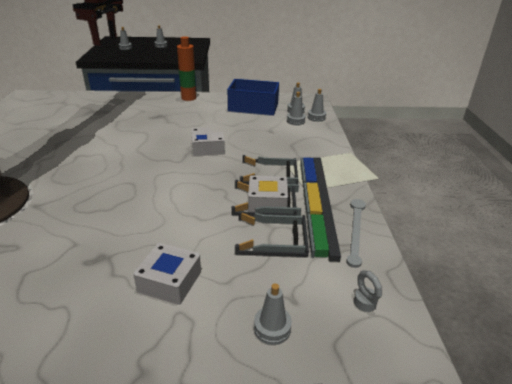

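The top view has the bays in a row, left to right: blue label (178,136), yellow (226,139), green (274,143). The sound block is at (322,257) and the chipped one at (116,241). The blue lane opens downwards in the image. The side view agrees.

```bash
cat > h.py <<'E'
from cell import readout, viewer, r
import cv2,numpy as np
from scipy.spatial.transform import Rotation as R
def ray(d,uv,z):
    uv=np.atleast_2d(np.float64(uv)); M=R.from_rotvec(d["rvec"]).as_matrix(); c=-M.T@d["tvec"]
    v=np.c_[(uv[:,0]-d["cx"])/d["fx"],(uv[:,1]-d["cy"])/d["fy"],np.ones(len(uv))]@M
    return c+v*((z-c[2])/v[:,2])[:,None]
HUE=dict(blue=(105,130,110,60),yellow=(18,34,110,60),green=(45,80,110,50))
def blobs(img,col,amin=60):
    h=cv2.cvtColor(img,cv2.COLOR_BGR2HSV);a,b,s,v=HUE[col]
    m=cv2.inRange(h,(a,s,v),(b,255,255))
    return [c for c in cv2.findContours(m,cv2.RETR_EXTERNAL,cv2.CHAIN_APPROX_NONE)[0] if cv2.contourArea(c)>amin]
def cen(c):
    m=cv2.moments(c);return m["m10"]/m["m00"],m["m01"]/m["m00"]
E
cat > m.py <<'E'
from h import *
for n in("top","side"):
    d=viewer.get_image(n)
    for col in HUE:
        for c in blobs(d["color"],col):
            u=cen(c)
            for z in(.022,.045):
                w=ray(d,c.reshape(-1,2),z)[:,:2]; rc=cv2.minAreaRect(np.float32(w*1000))
                print(n,col,np.round(u,1),"z",z,np.round(ray(d,[u],z)[0,:2],4),"rect",np.round(rc[1],1),round(rc[2],1))
    # white-ish block tops
E
python3 m.py; python3 - <<'E'
import cv2
a=cv2.imread('pics/top0.png')[110:275,90:350]
cv2.imwrite('pics/crop.png',cv2.resize(a,None,fx=3,fy=3,interpolation=cv2.INTER_CUBIC))
E
```

```text
top blue [321.9 256.9] z 0.022 [ 0.4817 -0.2489] rect [43.  44.1] 69.6
top blue [321.9 256.9] z 0.045 [ 0.4838 -0.2433] rect [42. 43.] 69.6
top blue [119.5 246. ] z 0.022 [0.5021 0.2751] rect [29.3 28.3] 9.0
top blue [119.5 246. ] z 0.045 [0.5038 0.2677] rect [28.6 27.6] 9.0
top blue [  4.3 164.7] z 0.022 [0.7069 0.5806] rect [109.9  28. ] 4.1
top blue [  4.3 164.7] z 0.045 [0.7034 0.5656] rect [107.1  27.3] 4.1
top blue [177.5 134.3] z 0.022 [0.7977 0.1363] rect [115.9  26.7] 86.7
top blue [177.5 134.3] z 0.045 [0.792  0.1323] rect [113.  26.] 86.7
top yellow [222.3 178.1] z 0.022 [0.6831 0.0151] rect [43.2 44.4] 86.8
top yellow [222.3 178.1] z 0.045 [0.6803 0.0141] rect [42.1 43.3] 86.8
top yellow [225.9 138.3] z 0.022 [0.79   0.0078] rect [117.4  27.4] 86.5
top yellow [225.9 138.3] z 0.045 [0.7844 0.007 ] rect [114.4  26.7] 86.5
top green [274.3 142.3] z 0.022 [ 0.7823 -0.1212] rect [114.6  26.1] 86.5
top green [274.3 142.3] z 0.045 [ 0.777  -0.1188] rect [111.8  25.5] 86.5
side blue [167.1 263.1] z 0.022 [ 0.4778 -0.2188] rect [43.9 43.8] 69.9
side blue [167.1 263.1] z 0.045 [ 0.
[... 209 characters left out ...]
22 [0.6563 0.6478] rect [333.7 188.3] 82.7
side blue [252.   96.1] z 0.045 [0.6547 0.5877] rect [319.8 180.5] 82.7
side yellow [314.1 198.3] z 0.022 [ 0.7891 -0.0046] rect [125.6  28.7] 86.7
side yellow [314.1 198.3] z 0.045 [ 0.7819 -0.0375] rect [120.4  27.5] 86.7
side yellow [267.5 185.5] z 0.022 [0.6821 0.05  ] rect [43.7 40.4] 0.2
side yellow [267.5 185.5] z 0.045 [0.6794 0.0149] rect [41.9 38.7] 0.2
side green [319.5 235. ] z 0.022 [ 0.7808 -0.1377] rect [134.8  27.9] 85.8
side green [319.5 235. ] z 0.045 [ 0.774 -0.165] rect [129.2  26.8] 85.8
side green [186.3  78.8] z 0.022 [0.3971 0.8292] rect [ 53.3 186.7] 7.1
side green [186.3  78.8] z 0.045 [0.4063 0.7616] rect [ 51.  178.9] 7.1
```

View pics/crop.png

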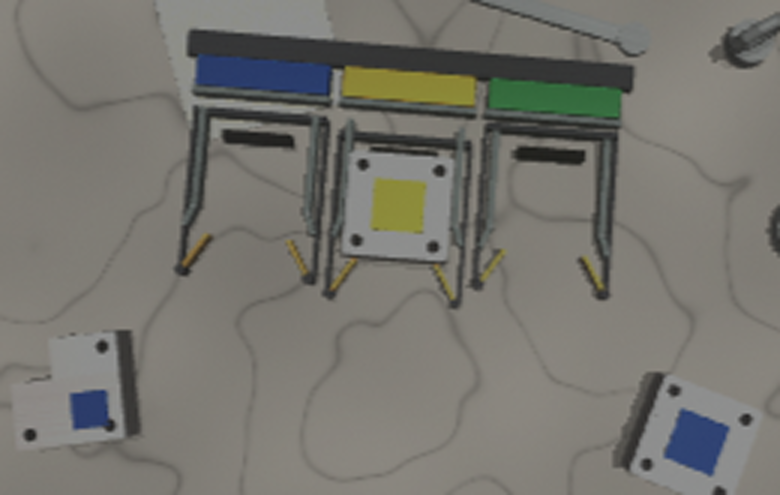

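The two views agree to about 1 mm on the blocks and labels. The bay axis yaw is -3.4° and the blue bay origin is about (0.688, 0.143). The sound block is at (0.484, -0.243) with yaw -20.4°. My plan is to push it to +y with two fingertips in front of the row, which also squares it up, then push it +x into the lane.

Emit:
{"op": "arm_command", "data": {
  "rows": [
    [0, 0, 0, -1.5, -1.3, 0, 0.5],
    [0, 0, 0, -3, -2.6, 0, 0.5],
    [0, 0, 0, -3, -2.6, 0, 0.5],
    [0, 0, 0, -3, -2.6, 0, 0.5],
    [0, 0, 0, -3, -2.6, 0, 0.5],
    [0, 0, 0, -3, -2.6, 0, 0.5],
    [0, 0, 0, -3, -2.6, 0, 0.5],
    [0, 0, 0, -3, -2.6, 0, 0.5],
    [0, 0, 0, -3, -2.6, 0, 0.5],
    [0, 0, 0, -3, -2.6, 0, 0.5],
    [0, 0, 0, -3, -2.6, 0, 0.5],
    [0, 0, 0, -3, -2.6, 0, 0.5],
    [0, 0, 0, -3, -2.6, 0, 0.5],
    [0, 0, 0, -2.2, -3, 0, 0.5],
    [0, 0, 0, -0.9, -3.8, 0, 0.5],
    [0, 0, 0, -0.9, -3.8, 0, 0.5],
    [0, 0, 0, -0.9, -3.8, 0, 0.5],
    [0, 0, 0, -0.9, -3.8, 0, 0.5],
    [0, 0, 0, -0.9, -3.8, 0, 0.5],
    [0, 0, 0, -0.9, -3.8, 0, 0.5]
  ]
}}

```text
clock: 1.87
tcp_pos: [0.4443, -0.0873, 0.2229]
tcp_rot: [0.0, 0.141, 0.99, 0.0]
force: [1.8, -0.3, 0.5]
opening: 0.504
finger_force: 0.0
```

Emit:
{"op": "arm_command", "data": {
  "rows": [
    [0, 0, 0, -0.9, -3.8, 0, 0.5],
    [0, 0, 0, -0.9, -3.8, 0, 0.5],
    [0, 0, 0, -0.9, -3.8, 0, 0.5],
    [0, 0, 0, -0.9, -3.8, 0, 0.5],
    [0, 0, 0, -0.9, -2.8, 0, 0.5],
    [0, 0, 7, 0, 0, 0, 0.5],
    [0, 0, 7, 0, 0, 0, 0.5],
    [0, 0, 7, 0, 0, 0, 0.5],
    [0, 0, 7, 0, 0, 0, 0.5],
    [0, 0, 7, 0, 0, 0, 0.5],
    [0, 0, 7, 0, 0, 0, 0.5],
    [0, 0, 7, 0, 0, 0, 0.5],
    [0, 0, 7, 0, 0, 0, 0.5],
    [0, 0, 7, 0, 0, 0, 0.5],
    [0, 0, 7, 0, 0, 0, 0.5],
    [0, 0, 7, 0, 0, 0, 0.5],
    [0, 0, 0, 0, 0, 0, 0.5],
    [0, 0, 0, 0, 0, 0, 0.5]
  ]
}}

```text
clock: 3.37
tcp_pos: [0.4379, -0.2707, 0.2225]
tcp_rot: [-0.0, 0.725, 0.689, -0.0]
force: [0.2, 0.1, 0.8]
opening: 0.502
finger_force: 0.0
```

```bash
cat > go.py <<'E'
# usage: go.py x_b y_b z yaw_b : shifts to reach a bay-frame pose (tool-y direction yaw_b deg in bay)
from h import *
import sys
O=np.array([.6877,.1429]);TH=-.0597
B=np.array([[np.cos(TH),-np.sin(TH)],[np.sin(TH),np.cos(TH)]])
def pose():
    s=readout.state();q=s["tcp_rot"];M=R.from_quat([q[1],q[2],q[3],q[0]]).as_matrix()
    b=B.T@(np.array(s["tcp_pos"])[:2]-O)
    print("t",round(float(s["clock"]),2),"bay xy",np.round(b,4),"z",np.round(s["tcp_pos"][2],4),"F_b",np.round(B.T@np.array(s["force"])[:2],1),"Fz",np.round(s["force"][2],1),"open",round(float(s["opening"]),2),"yaw_b",round(float(np.degrees(np.arctan2(M[1,1],M[0,1])-TH)),2),"toolz",np.round(M[:,2],3),"q",np.round(s["qpos"],2))
    return s,M
if __name__=="__main__":
    s,M=pose()
    if len(sys.argv)>1:
        x,y,z,yw=map(float,sys.argv[1:]); w=np.r_[O+B@[x,y],z]
        yaw=np.degrees(np.arctan2(M[1,1],M[0,1])-TH)
        print("turn az",round(float(-(yw-yaw)),2)," shift cm in tool axes now",np.round(100*M.T@(w-s["tcp_pos"]),2))
E
python3 go.py -.18 -.482 .026 0
```

```text
t 3.37 bay xy [-0.2247 -0.4278] z 0.2225 F_b [0.2 0.1] Fz 0.8 open 0.5 yaw_b 0.45 toolz [-0. -0. -1.] q [-0.26  0.29  0.89  1.9  -0.25  1.07  0.68]
turn az 0.45  shift cm in tool axes now [-5.46  4.44 19.65]
```

Emit:
{"op": "arm_command", "data": {
  "rows": [
    [0, 0, 0.45, -2.7, 2.2, 0, 0.5],
    [0, 0, 0, -2.7, 2.2, 0, 0.5],
    [0, 0, 0, 0, 0, 3.5, 0.5],
    [0, 0, 0, 0, 0, 3.5, 0.5],
    [0, 0, 0, 0, 0, 3.5, 0.5],
    [0, 0, 0, 0, 0, 3.5, 0.5],
    [0, 0, 0, 0, 0, 3, 0.5],
    [0, 0, 0, 0, 0, 2, 0.5],
    [0, 0, 0, 0, 0, 0.5, 0.5],
    [0, 0, 0, 0, 0, 0, 0.5]
  ]
}}

```text
clock: 4.2
tcp_pos: [0.4776, -0.327, 0.0264]
tcp_rot: [-0.001, 0.728, 0.685, -0.0]
force: [-0.1, 0.5, 1.0]
opening: 0.5
finger_force: 0.0
```

```bash
python3 go.py -.18 -.482 .026 0; python3 - <<'E'
from h import *
cv2.imwrite("pics/t1.png",viewer.get_image("top")["color"])
E
```

```text
t 4.2 bay xy [-0.1817 -0.4816] z 0.0264 F_b [-0.1  0.5] Fz 1.0 open 0.5 yaw_b -0.09 toolz [-0.003  0.001 -1.   ] q [ 0.04  0.67  0.67  1.91 -0.58  0.77  0.97]
turn az -0.09  shift cm in tool axes now [-0.04  0.17  0.04]
```

View pics/t1.png

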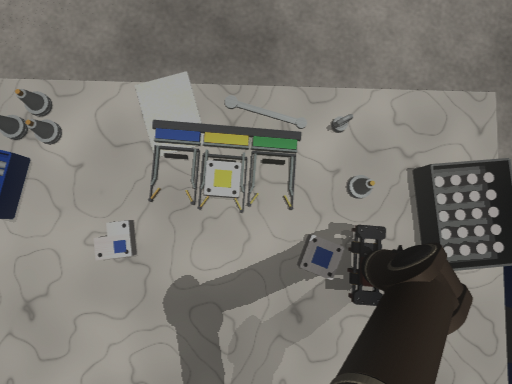

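The gripper is behind the -y face of the sound block, which is still at (322,257). Nothing is touched yet, so I start the push.

Emit:
{"op": "arm_command", "data": {
  "rows": [
    [0, 0, 0, 0.8, 0, 0, 0.5],
    [0, 0, 0, 0.8, 0, 0, 0.5],
    [0, 0, 0, 0.8, 0, 0, 0.5],
    [0, 0, 0, 0.8, 0, 0, 0.5],
    [0, 0, 0, 0.8, 0, 0, 0.5],
    [0, 0, 0, 0.8, 0, 0, 0.5],
    [0, 0, 0, 0.8, 0, 0, 0.5],
    [0, 0, 0, 0.8, 0, 0, 0.5],
    [0, 0, 0, 0.8, 0, 0, 0.5],
    [0, 0, 0, 0.8, 0, 0, 0.5],
    [0, 0, 0, 0.8, 0, 0, 0.5],
    [0, 0, 0, 0.8, 0, 0, 0.5],
    [0, 0, 0, 0.8, 0, 0, 0.5],
    [0, 0, 0, 0.8, 0, 0, 0.5]
  ]
}}

```text
clock: 5.42
tcp_pos: [0.4866, -0.2171, 0.0291]
tcp_rot: [0.002, 0.729, 0.684, -0.0]
force: [-1.1, -7.4, 3.5]
opening: 0.503
finger_force: 3.9
```

```bash
cat >> h.py <<'E'
def bay(p):
    t=-.0597;return np.array([[np.cos(t),np.sin(t)],[-np.sin(t),np.cos(t)]])@(np.array(p)-[.6877,.1429])
def look():
    for n in("top","side"):
        d=viewer.get_image(n)
        for c in blobs(d["color"],"blue"):
            w=ray(d,c.reshape(-1,2),.045)[:,:2]; rc=cv2.minAreaRect(np.float32(w*1000)); b=bay(ray(d,[cen(c)],.045)[0,:2])
            if 30<min(rc[1]) and max(rc[1])<52: a=(rc[2]+3.42+45)%90-45; print(n,"tag bay",np.round(b,4),"size",np.round(rc[1],1),"yaw_b",round(a,1))
E
python3 go.py; python3 -c "from h import *;look()"
```

```text
t 5.42 bay xy [-0.1793 -0.3714] z 0.0291 F_b [-0.6 -7.5] Fz 3.5 open 0.5 yaw_b -0.23 toolz [ 0.003 -0.004 -1.   ] q [-0.19  0.6   0.69  2.03 -0.58  0.71  0.81]
top tag bay [-0.1947 -0.3146] size [41.1 42.7] yaw_b -0.1
```

Emit:
{"op": "arm_command", "data": {
  "rows": [
    [0, 0, 0, -0.6, 0, 0, 0.5],
    [0, 0, 0, -0.4, -1.5, 0.3, 0.5],
    [0, 0, -0.2, 0.5, 0, 0, 0.5],
    [0, 0, 0, 0.7, 0, 0, 0.5],
    [0, 0, 0, 1.2, 0, 0, 0.5],
    [0, 0, 0, 1.2, 0, 0, 0.5],
    [0, 0, 0, 1.2, 0, 0, 0.5],
    [0, 0, 0, 1.2, 0, 0, 0.5],
    [0, 0, 0, 1.2, 0, 0, 0.5],
    [0, 0, 0, 1.2, 0, 0, 0.5],
    [0, 0, 0, 1.2, 0, 0, 0.5],
    [0, 0, 0, 1.2, 0, 0, 0.5],
    [0, 0, 0, 1.2, 0, 0, 0.5],
    [0, 0, 0, 1.2, 0, 0, 0.5],
    [0, 0, 0, 1.2, 0, 0, 0.5],
    [0, 0, 0, 1.2, 0, 0, 0.5],
    [0, 0, 0, 1.2, 0, 0, 0.5],
    [0, 0, 0, 1.2, 0, 0, 0.5],
    [0, 0, 0, 1.2, 0, 0, 0.5]
  ]
}}

```text
clock: 7.1
tcp_pos: [0.482, -0.0326, 0.0247]
tcp_rot: [0.001, 0.728, 0.685, -0.0]
force: [-1.0, -5.0, -0.1]
opening: 0.498
finger_force: 2.5
```

```bash
python3 go.py -.195 -.057 .026 0; python3 -c "from h import *;look()"
```

```text
t 7.1 bay xy [-0.1949 -0.1875] z 0.0247 F_b [-0.7 -5.1] Fz -0.1 open 0.5 yaw_b -0.03 toolz [ 0.    -0.001 -1.   ] q [-0.58  0.55  0.71  2.15 -0.6   0.65  0.49]
turn az -0.03  shift cm in tool axes now [13.05 -0.02 -0.14]
```

Emit:
{"op": "arm_command", "data": {
  "rows": [
    [0, 0, 0, 1.2, 0, -0.1, 0.5],
    [0, 0, 0, 1.2, 0, 0, 0.5],
    [0, 0, 0, 1.2, 0, 0, 0.5],
    [0, 0, 0, 1.2, 0, 0, 0.5],
    [0, 0, 0, 1.2, 0, 0, 0.5],
    [0, 0, 0, 1.2, 0, 0, 0.5],
    [0, 0, 0, 1.2, 0, 0, 0.5],
    [0, 0, 0, 1.2, 0, 0, 0.5],
    [0, 0, 0, 1.0, 0, 0, 0.5],
    [0, 0, 0, 0.8, 0, 0, 0.5],
    [0, 0, 0, 0.3, 0, 0, 0.5],
    [0, 0, 0, 0, 0, 0, 0.5],
    [0, 0, 0, 0, 0, 0, 0.5]
  ]
}}

```text
clock: 8.28
tcp_pos: [0.4889, 0.0844, 0.0258]
tcp_rot: [-0.0, 0.728, 0.686, 0.0]
force: [1.0, -0.1, 0.1]
opening: 0.501
finger_force: 0.0
```

```bash
python3 go.py -.195 -.057 .026 0; python3 - <<'E'
from h import *
look()
cv2.imwrite("pics/t2.png",viewer.get_image("side")["color"])
E
```

```text
t 8.28 bay xy [-0.195  -0.0702] z 0.0258 F_b [ 1.1 -0. ] Fz 0.1 open 0.5 yaw_b 0.0 toolz [ 0.     0.001 -1.   ] q [-0.82  0.57  0.72  2.12 -0.61  0.67  0.26]
turn az 0.0  shift cm in tool axes now [ 1.32 -0.   -0.02]
```

View pics/t2.png

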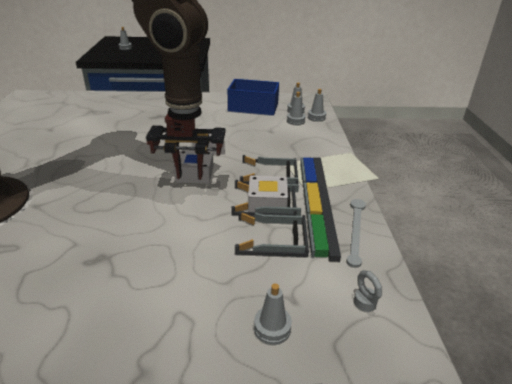

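The side view shows the gripper just behind the block at about (195,170), squared up in front of the bays. I finish the sideways push, then back off and rise to look.

Emit:
{"op": "arm_command", "data": {
  "rows": [
    [0, 0, 0, 0.5, 0, 0, 0.5],
    [0, 0, 0, 0.5, 0, 0, 0.5],
    [0, 0, 0, 0.3, 0, 0, 0.5],
    [0, 0, 0, 0, 0, 0, 0.5],
    [0, 0, 0, 0, 0, 0, 0.5],
    [0, 0, 0, -1.5, 0, 0, 0.5],
    [0, 0, 0, -3, 0, 0, 0.5],
    [0, 0, 0, -3, 0, -3, 0.5],
    [0, 0, 0, -3, 0, -3, 0.5],
    [0, 0, 0, -3, 0, -3, 0.5],
    [0, 0, 0, 0, -3, -1, 0.5],
    [0, 0, 0, 0, -4, 0, 0.5],
    [0, 0, 0, 0, -3, 0, 0.5],
    [0, 0, 0, 0, 0, 0, 0.5]
  ]
}}

```text
clock: 9.6
tcp_pos: [0.3753, -0.0296, 0.123]
tcp_rot: [-0.004, 0.729, 0.685, -0.0]
force: [-0.7, -1.0, -0.1]
opening: 0.504
finger_force: 0.0
```

```bash
python3 go.py -.28 0 .13 90; python3 -c "from h import *;look()"
```

```text
t 9.6 bay xy [-0.3016 -0.1908] z 0.123 F_b [-0.6 -1. ] Fz -0.1 open 0.5 yaw_b -0.1 toolz [-0.005  0.005 -1.   ] q [-0.95  0.17  1.02  2.31 -0.22  0.76  0.17]
turn az -90.1  shift cm in tool axes now [19.09  2.12 -0.62]
top tag bay [-0.1933 -0.0022] size [41.4 42.7] yaw_b -0.2
side tag bay [-0.1929 -0.0013] size [40.6 37.5] yaw_b 3.9
```

Emit:
{"op": "arm_command", "data": {
  "rows": [
    [0, 0, 0, 3.8, 0.4, 0, 0.5],
    [0, 0, 0, 3.8, 0.4, 0, 0.5],
    [0, 0, 0, 3.8, 0.4, 0, 0.5],
    [0, 0, 0, 3.8, 0.5, 0, 0.5],
    [0, 0, -7, 3.8, 0.5, 0, 0.5],
    [0, 0, -7, 0, 0, 0, 0.5],
    [0, 0, -7, 0, 0, 0, 0.5],
    [0, 0, -7, 0, 0, 0, 0.5],
    [0, 0, -7, 0, 0, 0, 0.5],
    [0, 0, -7, 0, 0, 0, 0.5],
    [0, 0, -7, 0, 0, 0, 0.5],
    [0, 0, -7, 0, 0, 0, 0.5],
    [0, 0, -7, 0, 0, 0, 0.5],
    [0, 0, -7, 0, 0, 0, 0.5],
    [0, 0, -7, 0, 0, 0, 0.5],
    [0, 0, -7, 0, 0, 0, 0.5],
    [0, 0, -6, 0, 0, 0, 0.5],
    [0, 0, 0, 0, 0, 0, 0.5],
    [0, 0, 0, 0, 0, 0, 0.5]
  ]
}}

```text
clock: 11.28
tcp_pos: [0.4159, 0.1582, 0.1238]
tcp_rot: [0.0, 0.032, 0.999, 0.0]
force: [-0.1, -0.0, -0.3]
opening: 0.499
finger_force: 0.0
```

```bash
python3 go.py -.278 -.002 .026 90
```

```text
t 11.28 bay xy [-0.2722 -0.0009] z 0.1238 F_b [-0.  -0.1] Fz -0.3 open 0.5 yaw_b 89.75 toolz [ 0.  0. -1.] q [-0.92  0.25  0.53  2.15 -0.18  0.78  1.22]
turn az -0.25  shift cm in tool axes now [ 0.58 -0.11  9.78]
```

Emit:
{"op": "arm_command", "data": {
  "rows": [
    [0, 0, -0.25, 0.6, -0.1, 2.5, 0.5],
    [0, 0, 0, 0, 0, 3, 0.5],
    [0, 0, 0, 0, 0, 2.5, 0.5],
    [0, 0, 0, 0, 0, 1.4, 0.5],
    [0, 0, 0, 0, 0, 0.4, 0.5],
    [0, 0, 0, -1.2, 0, 0, 0.5],
    [0, 0, 0, -0.8, 0, 0, 0.5],
    [0, 0, 0, -0.7, 0, 0, 0.5],
    [0, 0, 0, -0.7, 0, 0, 0.5],
    [0, 0, 0, -0.9, 0, 0, 0.5],
    [0, 0, 0, -1, 0, 0, 0.5],
    [0, 0, 0, -1, 0, 0, 0.5],
    [0, 0, 0, -1, 0, 0, 0.5],
    [0, 0, 0, -1, 0, 0, 0.5],
    [0, 0, 0, -0.8, 0, 0, 0.5],
    [0, 0, 0, -0.6, 0, 0, 0.5],
    [0, 0, 0, -0.4, 0, 0, 0.5],
    [0, 0, 0, 0, 0, 0, 0.5],
    [0, 0, 0, 0, 0, 0, 0.5]
  ]
}}

```text
clock: 12.87
tcp_pos: [0.5098, 0.1516, 0.0261]
tcp_rot: [-0.0, 0.028, 1.0, 0.0]
force: [-4.8, -0.7, 0.7]
opening: 0.503
finger_force: 2.2
```

```bash
python3 go.py -.175 -.002 .026 90; python3 - <<'E'
from h import *
look()
a=viewer.get_image("top")["color"][110:260,90:290]
cv2.imwrite("pics/t3.png",cv2.resize(a,None,fx=4,fy=4,interpolation=cv2.INTER_CUBIC))
E
```

```text
t 12.87 bay xy [-0.1781 -0.0019] z 0.0261 F_b [-4.8 -1. ] Fz 0.7 open 0.5 yaw_b 90.2 toolz [-0.001  0.    -1.   ] q [-0.7   0.54  0.42  2.02 -0.35  0.65  1.46]
turn az 0.2  shift cm in tool axes now [-0.31 -0.01  0.01]
top tag bay [-0.1219 -0.0019] size [41.6 42.7] yaw_b 0.5
side tag bay [-0.1216 -0.0013] size [41.4 37.3] yaw_b 4.0
```

View pics/t3.png

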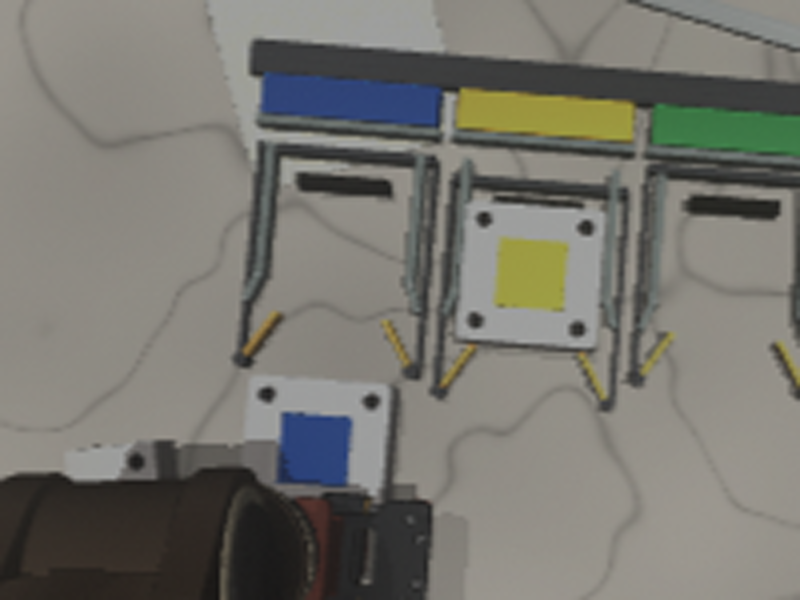

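The block is squared up in front of the blue bay, top at crop (320,445), in line with the clips at (245,355) and (413,370). Now I push it in gently.

Emit:
{"op": "arm_command", "data": {
  "rows": [
    [0, 0, 0.2, -0.6, 0.1, 0, 0.5],
    [0, 0, 0, -0.6, 0.1, 0, 0.5],
    [0, 0, 0, -0.6, 0, 0, 0.5],
    [0, 0, 0, -0.6, 0, 0, 0.5],
    [0, 0, 0, -0.6, 0, 0, 0.5],
    [0, 0, 0, -0.6, 0, 0, 0.5],
    [0, 0, 0, -0.5, 0, 0, 0.5],
    [0, 0, 0, -0.4, 0, 0, 0.5],
    [0, 0, 0, -0.4, 0, 0, 0.5]
  ]
}}

```text
clock: 13.77
tcp_pos: [0.555, 0.1513, 0.0258]
tcp_rot: [-0.004, 0.029, 1.0, 0.0]
force: [-15.6, 1.6, 10.4]
opening: 0.499
finger_force: 7.9
```

Emit:
{"op": "arm_command", "data": {
  "rows": [
    [0, 0, 0, -0.4, 0, 0, 0.5],
    [0, 0, 0, -0.4, 0, 0, 0.5],
    [0, 0, 0, -0.4, 0, 0, 0.5],
    [0, 0, 0, -0.4, 0, 0, 0.5]
  ]
}}

```text
clock: 14.1
tcp_pos: [0.5732, 0.1501, 0.0258]
tcp_rot: [-0.002, 0.029, 1.0, 0.0]
force: [-12.2, 0.9, 5.9]
opening: 0.504
finger_force: 5.9
```

```bash
python3 go.py -.04 -.0 .026 90; python3 -c "from h import *;look()"
```

```text
t 14.1 bay xy [-0.1148  0.0004] z 0.0258 F_b [-12.3   0.2] Fz 5.9 open 0.5 yaw_b 90.05 toolz [-0.004  0.    -1.   ] q [-0.64  0.62  0.41  1.86 -0.36  0.73  1.49]
turn az 0.05  shift cm in tool axes now [-7.48 -0.04 -0.05]
top tag bay [-0.0565 -0.0006] size [40.9 40.7] yaw_b 4.5
side tag bay [-0.059   0.0011] size [42.3 37.4] yaw_b 3.9
```

Emit:
{"op": "arm_command", "data": {
  "rows": [
    [0, 0, 0, -0.4, 0, 0, 0.5],
    [0, 0, 0, -0.4, 0, 0, 0.5],
    [0, 0, 0, -0.4, 0, 0, 0.5],
    [0, 0, 0, -0.4, 0, 0, 0.5],
    [0, 0, 0, -0.4, 0, 0, 0.5],
    [0, 0, 0, -0.4, 0, 0, 0.5]
  ]
}}

```text
clock: 14.7
tcp_pos: [0.5968, 0.1487, 0.0258]
tcp_rot: [-0.002, 0.029, 1.0, 0.0]
force: [-12.8, 1.6, 5.3]
opening: 0.504
finger_force: 6.0
```

Emit:
{"op": "arm_command", "data": {
  "rows": [
    [0, 0, 0, -0.4, 0, 0, 0.5],
    [0, 0, 0, -0.4, 0, 0, 0.5],
    [0, 0, 0, -0.4, 0, 0, 0.5],
    [0, 0, 0, -0.3, 0, 0, 0.5],
    [0, 0, 0, -0.3, 0, 0, 0.5]
  ]
}}

```text
clock: 15.12
tcp_pos: [0.6149, 0.1476, 0.0258]
tcp_rot: [-0.002, 0.029, 1.0, 0.0]
force: [-12.5, 0.8, 7.3]
opening: 0.498
finger_force: 6.1
```

```bash
python3 go.py -.04 -.0 .026 90; python3 - <<'E'
from h import *
look()
a=viewer.get_image("top")["color"][110:260,90:290]
cv2.imwrite("pics/t4.png",cv2.resize(a,None,fx=4,fy=4,interpolation=cv2.INTER_CUBIC))
E
```

```text
t 15.12 bay xy [-0.0729  0.0004] z 0.0258 F_b [-12.5   0. ] Fz 7.3 open 0.5 yaw_b 90.04 toolz [-0.004  0.    -1.   ] q [-0.6   0.68  0.41  1.76 -0.36  0.79  1.51]
turn az 0.04  shift cm in tool axes now [-3.29 -0.04 -0.03]
top tag bay [-0.0105 -0.0015] size [43.1 36.3] yaw_b 0.1
side tag bay [-0.0163  0.0005] size [38.  39.8] yaw_b 2.0
```

Emit:
{"op": "arm_command", "data": {
  "rows": [
    [0, 0, 0, -0.3, 0, 0, 0.5],
    [0, 0, 0, -0.3, 0, 0, 0.5],
    [0, 0, 0, -0.3, 0, 0, 0.5],
    [0, 0, 0, -0.3, 0, 0, 0.5],
    [0, 0, 0, -0.3, 0, 0, 0.5]
  ]
}}

```text
clock: 15.68
tcp_pos: [0.6299, 0.1468, 0.0258]
tcp_rot: [-0.002, 0.029, 1.0, 0.0]
force: [-11.9, 0.4, 6.3]
opening: 0.499
finger_force: 5.8
```

Emit:
{"op": "arm_command", "data": {
  "rows": [
    [0, 0, 0, -0.2, 0, 0, 0.5],
    [0, 0, 0, -0.2, 0, 0, 0.5],
    [0, 0, 0, -0.2, 0, 0, 0.5]
  ]
}}

```text
clock: 15.93
tcp_pos: [0.6358, 0.1464, 0.0258]
tcp_rot: [-0.002, 0.029, 1.0, 0.0]
force: [-11.6, 0.8, 5.5]
opening: 0.499
finger_force: 5.8
```

```bash
python3 go.py -.04 -.0 .026 90
```

```text
t 15.93 bay xy [-0.052   0.0004] z 0.0258 F_b [-11.6   0.1] Fz 5.5 open 0.5 yaw_b 90.04 toolz [-0.005  0.    -1.   ] q [-0.58  0.7   0.41  1.7  -0.37  0.82  1.51]
turn az 0.04  shift cm in tool axes now [-1.2  -0.04 -0.03]
```

Steps of 2 mm now, watching for the buffer's rise in force and the snap.

Emit:
{"op": "arm_command", "data": {
  "rows": [
    [0, 0, 0, -0.2, 0, 0, 0.5],
    [0, 0, 0, -0.2, 0, 0, 0.5]
  ]
}}

```text
clock: 16.1
tcp_pos: [0.6383, 0.1463, 0.0258]
tcp_rot: [-0.004, 0.029, 1.0, 0.0]
force: [-18.8, -0.2, 13.2]
opening: 0.504
finger_force: 9.5
```

Emit:
{"op": "arm_command", "data": {
  "rows": [
    [0, 0, 0, -0.2, 0, 0, 0.5],
    [0, 0, 0, -0.1, 0, 0, 0.5]
  ]
}}

```text
clock: 16.27
tcp_pos: [0.6411, 0.1461, 0.0258]
tcp_rot: [-0.004, 0.029, 1.0, 0.0]
force: [-17.6, 0.8, 12.2]
opening: 0.502
finger_force: 8.9
```

Emit:
{"op": "arm_command", "data": {
  "rows": [
    [0, 0, 0, -0.2, 0, 0, 0.5]
  ]
}}

```text
clock: 16.35
tcp_pos: [0.6428, 0.1461, 0.0258]
tcp_rot: [-0.004, 0.029, 1.0, 0.0]
force: [-17.4, -0.6, 11.1]
opening: 0.499
finger_force: 8.6
```

Emit:
{"op": "arm_command", "data": {
  "rows": [
    [0, 0, 0, -0.2, 0, 0, 0.5]
  ]
}}

```text
clock: 16.43
tcp_pos: [0.6454, 0.1459, 0.0258]
tcp_rot: [-0.003, 0.029, 1.0, 0.0]
force: [-14.0, 1.7, 8.1]
opening: 0.499
finger_force: 7.1
```

```bash
python3 go.py -.04 -.0 .026 90
```

```text
t 16.43 bay xy [-0.0424  0.0004] z 0.0258 F_b [-14.1   0.9] Fz 8.1 open 0.5 yaw_b 90.05 toolz [-0.007  0.001 -1.   ] q [-0.57  0.72  0.41  1.68 -0.37  0.83  1.52]
turn az 0.05  shift cm in tool axes now [-0.24 -0.04 -0.02]
```

Emit:
{"op": "arm_command", "data": {
  "rows": [
    [0, 0, 0, -0.1, 0, 0, 0.5]
  ]
}}

```text
clock: 16.52
tcp_pos: [0.6467, 0.1458, 0.0258]
tcp_rot: [-0.003, 0.029, 1.0, 0.0]
force: [-17.5, 0.5, 12.1]
opening: 0.501
finger_force: 9.0
```

Emit:
{"op": "arm_command", "data": {
  "rows": [
    [0, 0, 0, -0.1, 0, 0, 0.5]
  ]
}}

```text
clock: 16.6
tcp_pos: [0.647, 0.1457, 0.0258]
tcp_rot: [-0.004, 0.029, 1.0, 0.0]
force: [-20.1, 0.3, 12.7]
opening: 0.499
finger_force: 9.5
```

Emit:
{"op": "arm_command", "data": {
  "rows": [
    [0, 0, 0, -0.1, 0, 0, 0.5]
  ]
}}

```text
clock: 16.68
tcp_pos: [0.6477, 0.1457, 0.0258]
tcp_rot: [-0.004, 0.029, 1.0, 0.0]
force: [-18.5, 1.0, 13.0]
opening: 0.496
finger_force: 9.5
```

```bash
python3 go.py; python3 - <<'E'
from h import *
look()
a=viewer.get_image("side")["color"][130:230,200:340]
cv2.imwrite("pics/t5.png",cv2.resize(a,None,fx=5,fy=5,interpolation=cv2.INTER_CUBIC))
E
```

```text
t 16.68 bay xy [-0.0401  0.0004] z 0.0258 F_b [-18.5  -0.1] Fz 13.0 open 0.5 yaw_b 90.06 toolz [-0.008  0.001 -1.   ] q [-0.57  0.72  0.41  1.67 -0.37  0.84  1.52]
top tag bay [ 0.0255 -0.0043] size [33.7 35.9] yaw_b 4.7
side tag bay [0.0156 0.0007] size [43.5 37.2] yaw_b 3.9
```

View pics/t5.png

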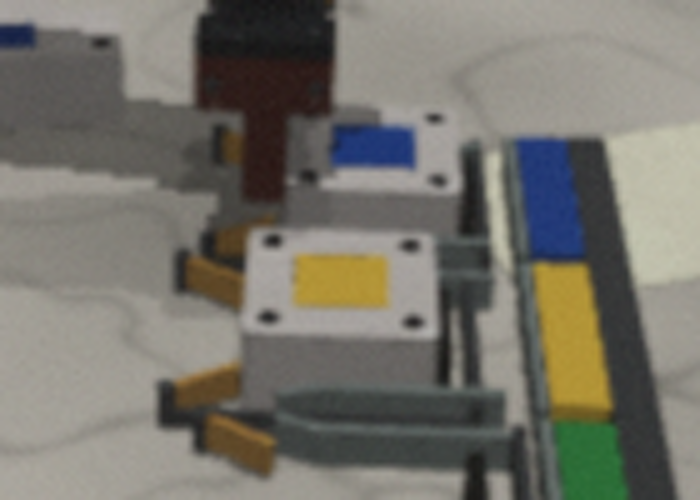

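The block is nearly home, tag at crop (375,147). The near blue clip at (245,238) is partly hidden, so I can't tell if it has shut. I carry on in 1 mm steps until the push hits the solid stop.

Emit:
{"op": "arm_command", "data": {
  "rows": [
    [0, 0, 0, -0.1, 0, 0, 0.5]
  ]
}}

```text
clock: 16.92
tcp_pos: [0.6485, 0.1457, 0.0258]
tcp_rot: [-0.004, 0.029, 1.0, 0.0]
force: [-19.6, 0.1, 12.9]
opening: 0.498
finger_force: 9.8
```

Emit:
{"op": "arm_command", "data": {
  "rows": [
    [0, 0, 0, -0.1, 0, 0, 0.5]
  ]
}}

```text
clock: 17.0
tcp_pos: [0.6489, 0.1457, 0.0258]
tcp_rot: [-0.005, 0.029, 1.0, 0.0]
force: [-24.6, 0.1, 17.5]
opening: 0.5
finger_force: 12.2
```

Emit:
{"op": "arm_command", "data": {
  "rows": [
    [0, 0, 0, -0.1, 0, 0, 0.5]
  ]
}}

```text
clock: 17.08
tcp_pos: [0.6489, 0.1456, 0.0258]
tcp_rot: [-0.006, 0.029, 1.0, 0.0]
force: [-27.2, 1.6, 21.7]
opening: 0.498
finger_force: 14.2
```

It has stopped hard about 11 mm past buffer contact, which matches the solid stop. I back off and check the clips.

Emit:
{"op": "arm_command", "data": {
  "rows": [
    [0, 0, 0, 0.3, 0, 0, 0.5],
    [0, 0, 0, 0.5, 0, 0, 0.5],
    [0, 0, 0, 1, 0, 0, 0.5],
    [0, 0, 0, 2, 0, 0, 0.5],
    [0, 0, 0, 2, 0, -2, 0.5],
    [0, 0, 0, 3, 0, -3.5, 0.5],
    [0, 0, 0, 3, 0, -3.5, 0.5],
    [0, 0, 0, 3, 0, -3.5, 0.5],
    [0, 0, 0, 3, 0, -3.5, 0.5],
    [0, 0, 0, 3, 0, 0, 0.5],
    [0, 0, 0, 3, 0, 0, 0.5],
    [0, 0, 0, 0, 0, 0, 0.5]
  ]
}}

```text
clock: 18.08
tcp_pos: [0.4257, 0.159, 0.1734]
tcp_rot: [0.0, 0.029, 1.0, 0.001]
force: [-0.7, 0.5, -0.6]
opening: 0.497
finger_force: 0.0
```

```bash
python3 go.py; python3 - <<'E'
from h import *
look()
a=viewer.get_image("top")["color"][110:270,90:290]
b=viewer.get_image("side")["color"][130:230,200:340]
f=lambda i,w,h:cv2.resize(i,(w,h),interpolation=cv2.INTER_CUBIC)
cv2.imwrite("pics/t6.png",np.hstack([f(a,400,320),f(b,400,320)]))
cv2.imwrite("pics/t7.png",f(a[30:110,50:150],800,600))
E
```

```text
t 18.08 bay xy [-0.2625  0.0004] z 0.1734 F_b [-0.8  0.5] Fz -0.6 open 0.5 yaw_b 90.08 toolz [ 0.001  0.003 -1.   ] q [-0.93  0.18  0.53  2.08 -0.12  0.91  1.18]
top tag bay [0.0153 0.0002] size [41.8 42.9] yaw_b -0.2
side tag bay [0.0135 0.0007] size [38.1 39.7] yaw_b 0.6
```

View pics/t7.png

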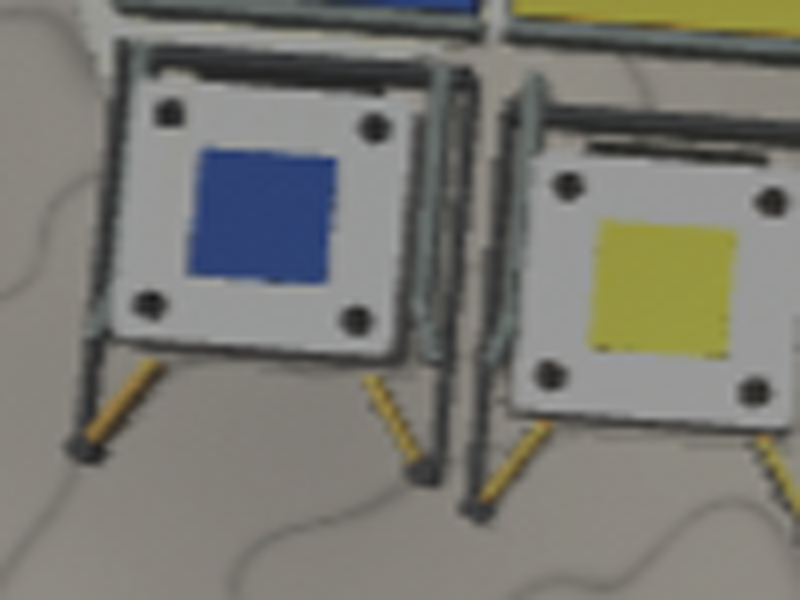

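View pics/t6.png

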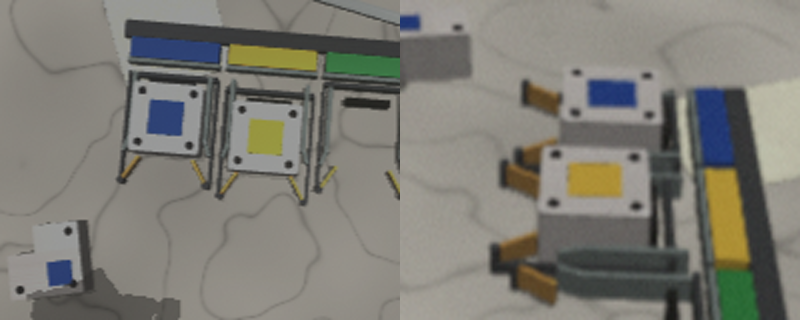

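Both blue clips are shut behind the block, tips at (155,365) and (372,378) in the enlarged top view. They slope inwards just as the yellow bay's clips do. The chipped and yellow blocks haven't moved, and the gripper is clear.

```bash
python3 -c "from cell import r;print(r.hand_in())"
```

```text
the job is handed in; nothing more can be done
None
```

The sound block is home in the blue bay with both brass clips shut behind it. The highest force reading while pushing was about 35 N, and I handed the job in at about 18 s.

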